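# Find the latched key on the machine control box by feel and release it

## Robot

A 6-joint arm with a two-finger parallel gripper is mounted at the origin on a cart in front of the work surface, level with it; the furniture and walls round the work are solid. World frame = base frame: x ahead of the robot, y to its left, z up, the work surface at z = 0. Lengths are in m, angles in rad, forces in N, time in s.
With the tool pointing down it reaches from about 0.425 to 0.925 m from the base axis. Payload 12.5 kg.
Tool frame: the origin (TCP) lies between the finger pads; the fingertips stand env.tip_reach ahead of it and the grasp point (between the pads) lies 5 mm behind it (env.tip_reach is the distance from the TCP to the fingertips, in m); z points along the fingers, x is the direction in which the jaws open and shut, and the axes are right-handed (so a half turn about z gives the same grasp; the last joint's range is limited). The gripper opens to 85 mm and grips with 20 to 120 N. Pads are 22 mm wide; open, the fingers measure 114 mm over their backs; the gripper's body (76 mm by 85 mm) begins 54 mm behind the grasp point. The pads swing forward as they close: fully open they stand 13 mm farther back than shut.
Start: joints at [-1.388, 0.491, 1.559, -0, 1.092, -0.106], TCP at [0.178, -0.599, 0.245] pointing down, gripper open.
Joint ranges: [-3.1, 3.1], [-0.84, 2.19], [0.05, 2.79], [-1.13, 4.28], [0.06, 2.93], [-2.69, 2.69]. Speed limits (rad/s): [2.22, 2.22, 2.79, 3.14, 3.14, 3.14].

## Interface

Orientations are given as a unit quaternion [w, x, y, z].
In Python, from rig import monitor, cams, env gives the robot as it stands. The module is installed in compiled form; this text tells all that it offers.
- The arm moves only by the tool carry_out, never from a script. Its argument "increments" is a list of rows, each a list of 5 numbers: the closure in counts, from 0 (fully open) to 255 (shut), then the shift along the world's x, y, z in m, then the turn about the world's z in degrees. In form: [[grip, x, y, z, turn], ...]. A call has exactly 10 rows; each row shifts and turns the pose as measured when the row begins; what a row does not reach is not made up. A row lasts 1/8 s, in which the tool goes at most 62.5 mm and 10.7 degrees, less where a joint would pass 70% of its speed; a pose out of reach is approached as far as the arm can. A call is refused whole if a number of a shift passes 0.0625 or a number of a turn 10.7, either way. A call with a gripper value outside its range is refused whole. The fingers move at their own pace and stop on an object; "squeeze" is the grip in N (left out, the last holds). Time passes only in rows, so rows that do not move let the fingers close, or fill a call up. It gives the time, the measured TCP pose, the force and the opening at its end, in the units of the state.
- monitor.get_state(): the state, without advancing time (a new reading comes with each control period).
- cams.get_image(name): name is "side" or "top"; returns a dict with "color" (384x512x3 uint8, blue, green, red), "fx", "fy", "cx", "cy" (pixels), "rvec" (rotation vector, rad) and "tvec" (3), from world to camera coordinates, as OpenCV has them. Camera axes: x right, y down, z forward; pixel columns grow to the right and rows downward; lengths in m; the calibration is good to about 2 mm. A picture is of the moment at which its call begins. There is no depth.
- env.hand_in(): hands the job in, once; it reports no verdict.
The state is a dict: "time_s": time; "qpos": joint angles; "qvel": joint speeds; "effort": joint torques, N m; "eef_pos": TCP position; "tcp_rot": TCP orientation; "wrist_force": force on the tool from outside, world axes, zero at the start; "wrist_torque": the same for the moment, N m; "opening": finger opening in m.
Only numpy, scipy, OpenCV 4.12 (cv2) and the standard library are available. Lean on these libraries where they do the work, as an engineer would, in place of code of your own. Each camera call takes 0.05 s, during which the arm holds its last target.

## Task

One of the four identical orange keys on the control box is still latched down and keeps its machine switched on, but the caps stand unevenly and it cannot be told by eye. Find it by feel: tap keys lightly with a fingertip and come off again, because a free key gives softly and switches its machine on if it is pushed more than half-way, while the latched one feels hard. When you have tapped the latched key and come off it, press it all the way down and let go so that it springs up and stays up; leave the things lying round the box where they are.

Things in the scene. Friction and masses are not known exactly. Their poses are not given: they have to be found in the camera images.
- key_box: grey control box with an aluminium top plate, 90 x 284 mm, 46 mm high, let into a fixed plywood plinth (104 x 330 mm, 38 mm high), its underside 2 to 35 mm above the bench, drawn anew; origin at the centre of its underside, y axis along the key row, z up. Four identical orange square keys, caps 34 x 34 mm, 65 mm apart. At first each flat cap top is 18 to 22 mm above the box's top. Keys move straight down
- key_place_1 (a point): nominal centre of the cap top of the key at the box's +y end (66 mm above the box's underside; fixed to the box, does not move with the key; the cap's true top is within 2 mm of this height before pressing)
- key_place_2 (a point): the same for the second key from the +y end
- key_place_3 (a point): the same for the third key from the +y end
- key_place_4 (a point): the same for the key at the -y end
- latched_key (a joint): how far the latched key is down, m: 0 up, 0.004 latched, 0.014 at its stop. Its place in the row is drawn at each start and not told. It feels rigid up to about 5.7 N, then takes 0.8 N per mm; pressed to its stop, 10 mm below where it rests (about 14 N; 9 mm is enough), the catch lets go for good, and when let go it rises to 4 mm above where it rested
- free_key_1 (a joint): how far one of the free keys is down, m: 0 up, 0.014 at its stop; more than 0.008 switches its machine on. Its number has nothing to do with its place. A free key gives from about 1.2 N on and takes 0.6 N more per mm (3 N at 3 mm, 6 N at 8 mm); it springs back when let go
- free_key_2 (a joint): the same for another free key, at an untold place
- free_key_3 (a joint): the same for the last free key, at an untold place
- tape_measure: yellow tape measure, 66 x 83 x 36 mm, lying loose behind the box; origin under its centre; a bystander
- sanding_block: brown wooden sanding block, 64 x 101 x 33 mm, loose behind the box; origin under its centre; a bystander
- chuck_key: grey steel T-handled chuck key, 77 x 127 x 14 mm, loose in front of the box; origin under its centre; a bystander

How it is judged:
On the way, in this order (a step that is already met when the one before it is completed fails the run):
1. the latched key is tapped while it stays latched (contact force between the fingers and latched_key_c0 above 0.4 N and value of joint latched_key above 0.003 m), for 0.02 s.
2. the fingers are off it again and it is still latched (contact force between the fingers and latched_key_c0 below 0.05 N and value of joint latched_key above 0.003 m), for 0.2 s.
3. the latched key is pressed near the end of its stroke (value of joint latched_key above 0.0115 m).
4. the key has sprung fully up (value of joint latched_key below 0.0015 m), for 0.2 s.
At the end, for the whole second after the job is handed in: All four keys are up (less than 1.5 mm down in their strokes), the one that was latched included, and the tape measure, sanding block and chuck key lie within 15 mm of where they were (value of joint each of latched_key, free_key_1, free_key_2, free_key_3 below 0.0015 m and distance of each of tape_measure, sanding_block, chuck_key from where it was at the start of the episode below 0.015 m); the robot touches nothing.
It fails at once if a free key is pushed more than 8 mm down (its machine starts) (value of joint any of free_key_1, free_key_2, free_key_3 above 0.008 m).
It fails at once if the tape measure, the sanding block or the chuck key is lifted, carried or knocked more than 15 mm (distance of any of tape_measure, sanding_block, chuck_key from where it was at the start of the episode above 0.015 m).
It also fails if it takes over 54 s, if anything falls off the work surface, if the arm or the gripper's body presses on something with over 40 N, if the wrist force passes 120 N, or if a joint passes its speed limit or range.

## Working session

There is one attempt and no reset: what is moved stays moved. The work goes in short steps, Python scripts to look and compute and a tool call to move; the robot and the scene stay as the last step left them, time stands still between calls to the robot, and variables do not carry over. Pictures are saved under pics/ and viewed, and the job is handed in when it is done.

Besides the shell and the picture viewer there is one more tool, called after ">>>" as a command line: name --pt "numbers of a row" for each row, then --argument value for the rest. carry_out: Moves the arm, as the interface text tells. Its arguments: {"type":"object","properties":{"increments":{"type":"array","items":{"type":"array","items":{"type":"number"}}},"squeeze":{"type":"number"}},"required":["increments"]}

```bash
mkdir -p pics; python3 - <<'E'
from rig import monitor,cams,env
import cv2,pickle
s=monitor.get_state();print(s,env.tip_reach)
for n in("side","top"):
    d=cams.get_image(n);cv2.imwrite(f"pics/{n}0.png",d["color"]);pickle.dump(d,open(n+".pkl","wb"));print(n,d["fx"],d["cx"],d["cy"],d["rvec"],d["tvec"])
E
```

```text
{'time_s': 0.0, 'qpos': array([-1.38759600e+00,  4.91554914e-01,  1.55942742e+00,  3.73982628e-06,
        1.09172447e+00, -1.05575940e-01]), 'qvel': array([-0.00149608,  0.00058962, -0.00052561, -0.00090755, -0.00110313,
        0.00194684]), 'effort': array([ 9.40768659e-04, -6.18448091e+01, -2.61579984e+01, -3.14667409e-05,
        4.13266636e-03,  1.43381925e-05]), 'eef_pos': array([ 0.17798639, -0.59890628,  0.24473821]), 'tcp_rot': array([-3.79549059e-04,  8.01491522e-01, -5.98005878e-01, -4.07774317e-04]), 'wrist_force': array([ 0.47643465, -0.1693816 , -0.2857559 ]), 'wrist_torque': array([-0.03011299, -0.01421695, -0.008084  ]), 'opening': 0.08513072065595355} 0.014
side 420.8345880747146 254.9106579717149 191.6160336316238 [ 0.68981295 -2.56186407  1.22458632] [0.56261388 0.20225887 0.73678148]
top 373.2752378893284 251.10985446880096 195.47069937237868 [ 2.21079684 -2.20500383  0.11344424] [0.05537655 0.61643273 0.91315776]
```

View pics/side0.png

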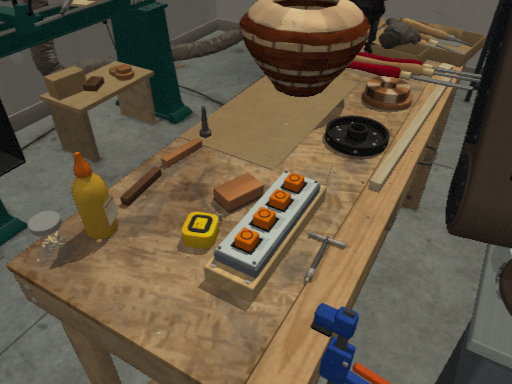

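View pics/top0.png

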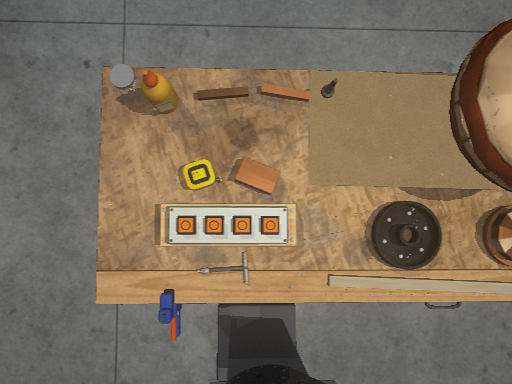

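Both views show the box, with its four keys near (186–270, 225) in the top view. I'll enlarge both.

```bash
python3 - <<'E'
import cv2,pickle
t=pickle.load(open("top.pkl","rb"))["color"];s=pickle.load(open("side.pkl","rb"))["color"]
cv2.imwrite("pics/t1.png",cv2.resize(t[195:285,150:306],None,fx=5,fy=5,interpolation=cv2.INTER_CUBIC))
cv2.imwrite("pics/s1.png",cv2.resize(s[165:300,205:335],None,fx=4.4,fy=4.4,interpolation=cv2.INTER_CUBIC))
E
```

```text
(no output)
```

View pics/t1.png

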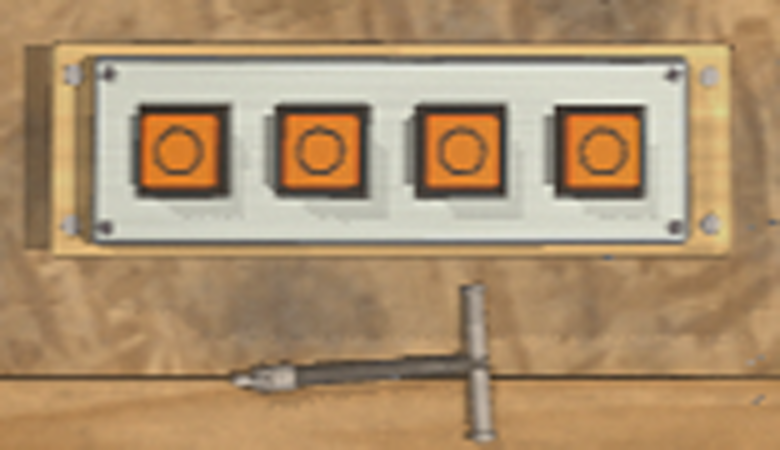

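View pics/s1.png

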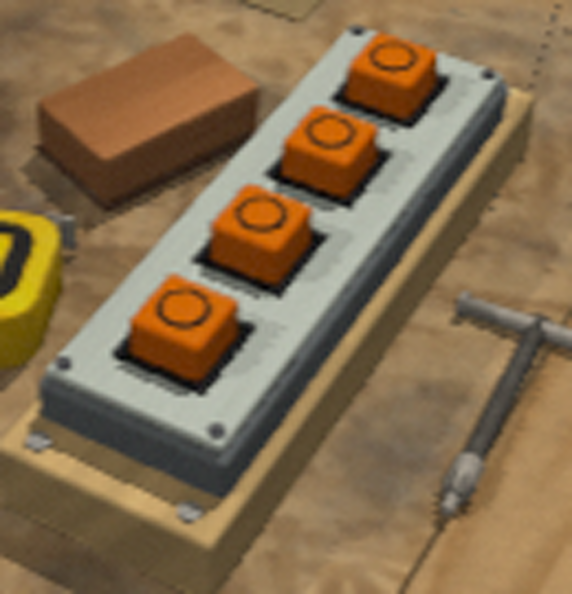

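In the top crop the circle centres on the caps are at about (178|320|462|603, 151). In the side crop they are at (183,308), (261,214), (331,131) and (393,56). I'll triangulate these along with the plate corners.

```bash
python3 - <<'E'
import cv2,pickle,numpy as np
t=pickle.load(open("top.pkl","rb"));s=pickle.load(open("side.pkl","rb"))
def P(d):
    K=np.array([[d["fx"],0,d["cx"]],[0,d["fy"],d["cy"]],[0,0,1]]);return K@np.c_[cv2.Rodrigues(np.array(d["rvec"]))[0],np.ravel(d["tvec"])]
T=np.array([(178,151),(320,151),(462,151),(603,151),(109,74),(108,227),(674,75),(675,227)],float)
S=np.array([(183,308),(261,214),(331,131),(393,56),(64,363),(216,431),(357,31),(488,75)],float)
T=(T+.5)/5-.5+[150,195];S=(S+.5)/4.4-.5+[205,165]
X=cv2.triangulatePoints(P(t),P(s),T.T,S.T);X=(X[:3]/X[3]).T
print(X.round(4));k=X[:4];print(np.linalg.norm(np.diff(k,axis=0),axis=1),k.mean(0),np.degrees(np.arctan2(*(k[0]-k[3])[:2])))
for p,q in((P(t),T),(P(s),S)):
    h=np.c_[X,np.ones(8)]@p.T;print((h[:,:2]/h[:,2:]-q).round(2).tolist())
E
```

```text
[[ 0.5452  0.211   0.0859]
 [ 0.5452  0.1461  0.0868]
 [ 0.5452  0.081   0.0868]
 [ 0.5454  0.0161  0.0869]
 [ 0.5808  0.2461  0.0668]
 [ 0.5095  0.2457  0.0659]
 [ 0.5812 -0.0196  0.0658]
 [ 0.5096 -0.0198  0.0657]]
[0.06488816 0.06511992 0.06491892] [0.54525397 0.11353038 0.08660436] -0.05989885073085493
[[-0.24, -0.45], [-0.21, -0.41], [-0.19, -0.38], [-0.22, -0.46], [-0.24, -0.42], [-0.23, -0.43], [-0.25, -0.51], [-0.25, -0.55]]
[[0.51, 0.03], [0.44, 0.02], [0.39, 0.01], [0.44, 0.01], [0.49, 0.04], [0.52, 0.03], [0.48, 0.01], [0.52, -0.01]]
```

The measurements are consistent: pitch is 65 mm, the screws are on the plate at z≈0.066, and the caps are about 20 mm higher at 0.0866. The row runs along world y. I'll approach with the fingers shut.

>>> carry_out --pt "255 0.03 0.05 0 0" --pt "255 0.03 0.05 0 0" --pt "255 0.03 0.05 0 0" --pt "255 0.03 0.05 0 0" --pt "255 0.03 0.05 0 0" --pt "255 0.03 0.05 0 0" --pt "255 0.03 0.05 0 0" --pt "255 0.03 0.05 0 0" --pt "255 0.03 0.05 0 0" --pt "255 0.03 0.05 0 0" --squeeze 20

```text
time_s: 1.35
eef_pos: [0.4823, -0.0847, 0.2424]
tcp_rot: [-0.001, 0.799, -0.601, -0.001]
wrist_force: [1.3, 0.1, 1.0]
opening: 0.0001
```

>>> carry_out --pt "255 0.03 0.05 0 0" --pt "255 0.03 0.05 0 0" --pt "255 0 0 -0.03 0" --pt "255 0 0 -0.03 0" --pt "255 0 0 -0.03 0" --pt "255 0 0 -0.02 0" --pt "255 0 0 0 0" --pt "255 0 0 0 0" --pt "255 0 0 0 0" --pt "255 0 0 0 0"

```text
time_s: 2.6
eef_pos: [0.5453, 0.0239, 0.13]
tcp_rot: [-0.001, 0.802, -0.598, -0.001]
wrist_force: [-1.0, 0.7, -1.0]
opening: -0.0002
```

>>> carry_out --pt "255 0 -0.008 0 0" --pt "255 0 0 -0.01 0" --pt "255 0 0 -0.01 0" --pt "255 0 0 -0.005 0" --pt "255 0 0 0 0" --pt "255 0 0 0 0" --pt "255 0 0 0 0" --pt "255 0 0 0 0" --pt "255 0 0 0 0" --pt "255 0 0 0 0"

```text
time_s: 3.85
eef_pos: [0.5455, 0.0153, 0.1039]
tcp_rot: [-0.002, 0.802, -0.598, -0.0]
wrist_force: [0.8, 0.2, -0.0]
opening: -0.0003
```

```bash
python3 - <<'E'
from rig import monitor,cams
import cv2
s=monitor.get_state();print(s["eef_pos"],s["wrist_force"])
d=cams.get_image("side")["color"]
cv2.imwrite("pics/s2.png",cv2.resize(d[100:300,180:360],None,fx=3,fy=3,interpolation=cv2.INTER_CUBIC))
E
```

```text
[0.54548747 0.01532456 0.10385646] [ 0.77916879  0.23025942 -0.02846468]
```

View pics/s2.png

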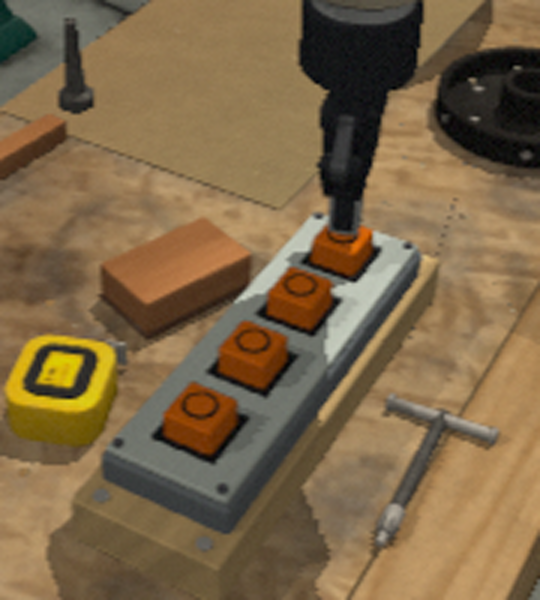

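The shut fingertips hover just over the far (-y) cap at about (345,235). I'll feel downward slowly.

>>> carry_out --pt "255 0 0 -0.001 0" --pt "255 0 0 -0.001 0" --pt "255 0 0 -0.001 0" --pt "255 0 0 -0.001 0" --pt "255 0 0 -0.001 0" --pt "255 0 0 0 0" --pt "255 0 0 0 0" --pt "255 0 0 0 0" --pt "255 0 0 0 0" --pt "255 0 0 0 0"

```text
time_s: 5.15
eef_pos: [0.5455, 0.0153, 0.0993]
tcp_rot: [-0.002, 0.802, -0.598, 0.0]
wrist_force: [-1.0, 0.5, 3.1]
opening: 0.0
```

>>> carry_out --pt "255 0 0 -0.001 0" --pt "255 0 0 -0.001 0" --pt "255 0 0 0 0" --pt "255 0 0 0 0" --pt "255 0 0 0 0" --pt "255 0 0 0 0" --pt "255 0 0 0 0" --pt "255 0 0 0 0" --pt "255 0 0 0 0" --pt "255 0 0 0 0"

```text
time_s: 6.4
eef_pos: [0.5455, 0.0153, 0.0993]
tcp_rot: [-0.002, 0.802, -0.598, 0.001]
wrist_force: [-1.2, 0.0, 2.8]
opening: -0.0002
```

```bash
python3 - <<'E'
from rig import monitor,cams
import cv2
s=monitor.get_state();print(s["eef_pos"],s["wrist_force"])
for i in range(3):
    cams.get_image("side");s=monitor.get_state();print(s["eef_pos"],s["wrist_force"])
E
```

```text
[0.54551196 0.01528758 0.0992733 ] [-1.20532184  0.04723027  2.75386305]
[0.54550792 0.01529843 0.09925445] [-1.21704328 -1.55222853  3.26660096]
[0.54551934 0.0152914  0.09927151] [-0.44631894 -0.68617039  3.53782567]
[0.5455335  0.01528973 0.09926773] [-1.51055439 -0.41235819  3.46511314]
```

>>> carry_out --pt "255 0 0 0 0" --pt "255 0 0 0 0" --pt "255 0 0 0 0" --pt "255 0 0 0 0" --pt "255 0 0 0 0" --pt "255 0 0 0 0" --pt "255 0 0 0 0" --pt "255 0 0 0 0" --pt "255 0 0 -0.0015 0" --pt "255 0 0 -0.0015 0"

```text
time_s: 7.8
eef_pos: [0.5456, 0.0153, 0.0967]
tcp_rot: [-0.002, 0.802, -0.598, 0.001]
wrist_force: [-2.2, 0.3, 9.1]
opening: 0.0002
```

```bash
python3 - <<'E'
from rig import monitor,cams
for i in range(5):
    cams.get_image("side");s=monitor.get_state();print(s["eef_pos"],s["wrist_force"])
E
```

```text
[0.54557814 0.01531174 0.09653659] [-1.96277115 -0.1901325   7.19346264]
[0.54560931 0.01531076 0.0966348 ] [-2.50457331  0.17836171  8.10509388]
[0.54560246 0.015294   0.09667915] [-1.44046901 -0.13652205  7.34176624]
[0.54560067 0.01528469 0.09670786] [-2.47062795  0.0426388   7.60900034]
[0.54560265 0.01528725 0.09672102] [-2.93386408 -0.07959393  8.25936662]
```

>>> carry_out --pt "255 0 0 0.004 0" --pt "255 0 0 0.004 0" --pt "255 0 0 0.004 0" --pt "255 0 0 0 0" --pt "255 0 0 0 0" --pt "255 0 0 0 0" --pt "255 0 0 0 0" --pt "255 0 0 0 0" --pt "255 0 0 0 0" --pt "255 0 0 0 0"

```text
time_s: 9.3
eef_pos: [0.5455, 0.0153, 0.1085]
tcp_rot: [-0.002, 0.802, -0.598, 0.001]
wrist_force: [0.5, 0.2, 0.5]
opening: 0.0002
```

At 2.6 mm past contact the key resisted with about 7.7 N. The latched model predicts 7.8 N, while a free key would give under 4 N, so key_place_4 is the latched one. The fingers are off it now, and next I'll press it through.

>>> carry_out --pt "255 0 0 -0.004 0" --pt "255 0 0 -0.004 0" --pt "255 0 0 -0.002 0" --pt "255 0 0 -0.002 0" --pt "255 0 0 -0.002 0" --pt "255 0 0 -0.002 0" --pt "255 0 0 -0.002 0" --pt "255 0 0 -0.002 0" --pt "255 0 0 -0.002 0" --pt "255 0 0 -0.002 0"

```text
time_s: 10.55
eef_pos: [0.546, 0.0153, 0.0889]
tcp_rot: [-0.003, 0.802, -0.598, 0.002]
wrist_force: [-8.1, -0.5, 34.8]
opening: 0.0006
```

It's on its stop: 10.3 mm down, with the force rising sharply. I'll release it and rise clear.

>>> carry_out --pt "255 0 0 0.005 0" --pt "255 0 0 0.01 0" --pt "255 0 0 0.01 0" --pt "255 0 0 0.02 0" --pt "255 0 0 0.03 0" --pt "255 0 0 0.04 0" --pt "255 0 0 0.04 0" --pt "255 0 0 0 0" --pt "255 0 0 0 0" --pt "255 0 0 0 0"

```text
time_s: 11.8
eef_pos: [0.5445, 0.0154, 0.2483]
tcp_rot: [-0.002, 0.802, -0.598, 0.001]
wrist_force: [-0.3, -0.6, -0.1]
opening: 0.0001
```

```bash
python3 - <<'E'
from rig import monitor,cams
import cv2
d=cams.get_image("side")["color"];print(monitor.get_state()["wrist_force"],monitor.get_state()["eef_pos"])
cv2.imwrite("pics/s3.png",cv2.resize(d[165:300,205:335],None,fx=4.4,fy=4.4,interpolation=cv2.INTER_CUBIC))
E
```

```text
[-0.58528154  0.68593347 -1.07254553] [0.54448451 0.01536586 0.2481693 ]
```

View pics/s3.png

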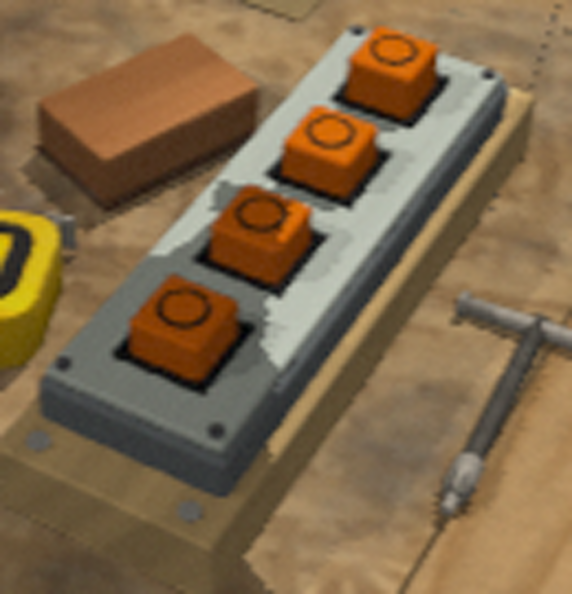

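The far cap's circle moved up from row 56 to row 49 in the crop, about 4 mm higher than where it was latched. The other caps and the bystanders haven't moved. I'll hand in.

```bash
python3 -c "
from rig import env
print(env.hand_in())"
```

```text
the job is handed in; nothing more can be done
None
```

The latched key was the one at the -y end (key_place_4). I released it and handed the job in at about 12 s of the 54 s; no verdict was reported.

- **Finding it:** I tapped only this key. About 2.6 mm past contact it pushed back with about 7.7 N. The latched key should give about 7.8 N there; a free key would give under 4 N. I did not tap another key to compare.
- **Releasing it:** I came off the key, pressed it 10.3 mm down onto its stop (34.8 N at the wrist), then let go and rose clear.
- **Last checks:** In the side picture the cap stands about 4 mm higher than when it was latched. The other three caps, the sanding block, the chuck key and the visible edge of the tape measure look unmoved. Wrist force was back to its noise level of about 1 N.
- **Unclear reading:** The first tap read about 3 N and did not give when I commanded 2 mm more. I pressed slightly harder to settle it, and no other check failed or disagreed.

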